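Load the reagent containers into their nests

TASK

Get the reagents ready for the run: set each of the four white, red-capped containers into the grey nest of its own shape and size: the wide round pot in the large round nest, the slim round bottle in the small round one, the square bottle in the square one and the oblong two-capped pack in the oblong one. Each must stand upright, flat on the nest's floor and inside its rim; keep them upright all along and set them down, do not drop them.

Things in the scene. Friction and masses are not known exactly. Their poses are not given: they have to be found in the camera images.
- pot_mid (a point): The wide round pot: white plastic, body 56 mm in diameter and 52 mm tall, with a red screw cap 50 mm across on top; 68 mm tall in all, 80 to 170 g. Origin of this point: the container's own centre, half-way up; z is its upright axis (34 mm above its underside).
- slim_mid (a point): The slim round bottle: white plastic, body 36 mm in diameter and 68 mm tall, with a red screw cap 29 mm across on top; 84 mm tall in all, 55 to 115 g. Origin of this point: the container's own centre, half-way up; z is its upright axis (42 mm above its underside).
- square_mid (a point): The square bottle: white plastic body 46 x 46 mm and 62 mm tall, with a round red cap 32 mm across on top; 78 mm tall in all, 95 to 200 g. Origin of this point: the container's own centre, half-way up; z is its upright axis (39 mm above its underside), x and y are square to its sides.
- pack_mid (a point): The oblong reagent pack: white plastic body 96 x 34 mm and 64 mm tall, with two small red caps 24 mm across on top; 76 mm tall in all, 125 to 255 g. Origin of this point: the container's own centre, half-way up; z is its upright axis (38 mm above its underside), x runs along its 96 mm length, y across its 34 mm width. To be grasped across its width.
- pot_nest_floor (a point): The large round nest: shallow round grey tray, 72 mm in diameter inside the rim, for the wide round pot. It is fixed to the bench. This point lies at the centre of the nest's floor, 3 mm above the bench; the rim, 4 mm thick, stands 5 mm above the floor (8 mm above the bench).
- slim_nest_floor (a point): The small round nest: shallow round grey tray, 52 mm in diameter inside the rim, for the slim round bottle. It is fixed to the bench. This point lies at the centre of the nest's floor, 3 mm above the bench; the rim, 4 mm thick, stands 5 mm above the floor (8 mm above the bench).
- square_nest_floor (a point): The square nest: shallow square grey tray, 62 x 62 mm inside the rim, for the square bottle. It is fixed to the bench. This point lies at the centre of the nest's floor, 3 mm above the bench; the rim, 4 mm thick, stands 5 mm above the floor (8 mm above the bench), x and y are square to its sides.
- pack_nest_floor (a point): The oblong nest: shallow oblong grey tray, 112 x 50 mm inside the rim, for the oblong pack. It is fixed to the bench. This point lies at the centre of the nest's floor, 3 mm above the bench; the rim, 4 mm thick, stands 5 mm above the floor (8 mm above the bench), x runs along its 112 mm length.
There are look-alikes about, which are no part of the job. What is shaped like the part that bears pack_nest_floor but black or yellow is not meant. What is shaped like the part that bears square_mid but turquoise is not meant.

How it is judged:
By the outcome, as a careful person would: the job done as asked, in the order asked, and still so for the second after the job is handed in, with the robot touching nothing.
It also fails if it takes over 115 s, if anything falls off the work surface, if the arm or the gripper's body presses on something with over 40 N, if the wrist force passes 120 N, or if a joint passes its speed limit or range.

ROBOT

A 6-joint arm with a two-finger parallel gripper is mounted at the origin on the work surface. World frame = base frame: x ahead of the robot, y to its left, z up, the work surface at z = 0. Lengths are in m, angles in degrees, forces in N, time in s.
With the tool pointing down it reaches from about 0.35 to 0.725 m from the base axis. Payload 6 kg.
Tool frame: the origin (TCP) lies between the finger pads; the fingertips stand arm.tips_ahead ahead of it and the grasp point (between the pads) lies 6 mm ahead of it (arm.tips_ahead is the distance from the TCP to the fingertips, in m); z points along the fingers, y is the line along which they close (so a half turn about z gives the same grasp; the last joint's range is limited). The gripper opens to 85 mm and grips with 20 to 120 N. Pads are 22 mm wide; open, the fingers measure 114 mm over their backs; the gripper's body (76 mm by 85 mm) begins 54 mm behind the grasp point. The pads swing forward as they close: fully open they stand 13 mm farther back than shut.
Start: joints at [-44.765, 2.303, 4.859, 0, -92.561, -19.12], TCP at [0.264, -0.539, 0.232] pointing down, gripper open.
Joint ranges: [-146.85, 146.85], [-73.84, 115.35], [-62.03, 85.46], [-188.31, 113.3], [-161.28, -10.13], [-171.36, 171.36]. Speed limits (degrees/s): [147.25, 147.25, 172.46, 180, 180, 180].

INTERFACE

Orientations are given as [roll, pitch, yaw] about the fixed x, y, z axes, in that order (R = Rz(yaw) Ry(pitch) Rx(roll)).
In Python, from cell import arm gives the robot as it stands.
- The arm moves only by the tool step_arm, never from a script. Its argument "steps" is a list of rows, each a list of 7 numbers: the shift along the tool's x, y, z in cm, then the turn, a rotation vector about the tool's x, y, z in degrees, then the closure, from -1 (fully open) to 1 (shut). In form: [[x, y, z, rx, ry, rz, hand], ...]. A call has 1 to 20 rows; each row shifts and turns the commanded pose from where the row before left it, along the tool's axes as they then stand; what a row does not reach is not made up. A row lasts 1/8 s, in which the tool goes at most 62.5 mm and 10.7 degrees, less where a joint would pass 70% of its speed; a pose out of reach is approached as far as the arm can. A call is refused whole if a number of a shift passes 6.25 or a number of a turn 10.7, either way. A call with a gripper value outside its range is refused whole. The fingers move at their own pace and stop on an object; "squeeze" is the grip in N (left out, the last holds). Time passes only in rows, so rows that do not move let the fingers close. It gives the time, the measured TCP pose, the force, the opening and the grip force at its end, in the units of the state.
- arm.state(): the state, without advancing time (a new reading comes with each control period).
- arm.grab_frame(name): name is "scene" or "top" or "wrist"; returns the picture (480x640x3 uint8, blue, green, red); there is no depth.
- arm.camera_params(name): a dict with "camera_matrix" (3x3 intrinsics, pixels), "k1" (the pictures are not rectified: a ray, as slopes to the right and down, at radius r is drawn at 1 + k1 r^2 times it, then the intrinsics apply), "world_to_cam" (4x4, takes a point from world to camera coordinates). Camera axes: x right, y down, z forward; pixel columns grow to the right and rows downward; lengths in m; the calibration is good to about 2 mm. A picture is of the moment at which its call begins: read the wrist's pose just before it. camera_params takes no time and is no camera call; for the wrist camera it gives the pose at the moment of the call.
- arm.sign_off(): hands the job in; it is judged then, once.
The state is a dict: "time_s": time; "qpos": joint angles; "qvel": joint speeds; "joint_efforts": joint torques, N m; "eef_pos": TCP position; "eef_rot": TCP orientation; "force": force on the tool from outside, world axes, zero at the start; "torque": the same for the moment, N m; "finger_gap": opening from 0.0 (shut) to 1.0 (fully open); "gripper_force": force on a finger pad.
Only numpy, scipy, OpenCV 4.12 (cv2) and the standard library are available. Lean on these libraries where they do the work, as an engineer would, in place of code of your own. Each camera call takes 0.05 s, during which the arm holds its last target. There are 200 camera calls.

## Working session

There is one attempt and no reset: what is moved stays moved. The work goes in short steps, Python scripts to look and compute and a tool call to move; the robot and the scene stay as the last step left them, time stands still between calls to the robot, and variables do not carry over. Pictures are saved under pics/ and viewed, at most 14 in all, crops included, and the job is handed in when it is done.

Besides the shell and the picture viewer there is one more tool, called after ">>>" in YAML: its name, and indented under it one key for each argument. step_arm: Moves the arm, as the interface text tells. Its arguments: {"type":"object","properties":{"steps":{"type":"array"},"squeeze":{"type":"number"}},"required":["steps"]}

```bash
mkdir -p pics; ls; python3 - <<'E'
from cell import arm
import cv2
print(arm.tips_ahead, arm.state())
for n in("scene","top"):
    cv2.imwrite(f"pics/{n}0.png",arm.grab_frame(n))
for n in("scene","top","wrist"): print(n,arm.camera_params(n))
E
```

```text
pics
0.025 {'time_s': 0.0, 'qpos': array([-4.47663267e+01,  2.33821167e+00,  4.80110195e+00, -2.65721320e-02,
       -9.25602816e+01, -1.91211886e+01]), 'qvel': array([-0.07890707, -0.00434192,  0.06926572, -0.03633272, -0.12100619,
        0.01524948]), 'joint_efforts': array([ 4.36260052e-04, -3.68202817e+01,  3.47421455e+01,  6.93250313e+00,
       -5.30967372e-03, -4.19256276e-05]), 'eef_pos': array([ 0.26402669, -0.53842233,  0.23077147]), 'eef_rot': array([ 1.79899286e+02, -6.81922435e-03, -1.53886345e+02]), 'force': array([-0.30274603, -0.36546817, -0.71933602]), 'torque': array([ 0.01723013, -0.01698898, -0.03098481]), 'gripper_force': 0.0, 'finger_gap': 1.0027008145940863}
scene {'camera_matrix': array([[554.15141977,   0.        , 315.61955621],
       [  0.        , 554.15141977, 240.24077924],
       [  0.        ,   0.        ,   1.        ]]), 'k1': -0.12825258747801993, 'world_to_cam': array([[ 0.63113275,  0.77552492, -0.01524946, -0.26476893],
       [ 0.40653633, -0.34746009, -0.84498503, -0.11825941],
       [-0.66060553,  0.52709827, -0.5345725 ,  1.7091993 ],
   
[... 296 characters left out ...]
3232, -0.99994436, -0.00256308, -0.01525909],
       [-0.98848479, -0.00972799, -0.15100724,  0.44545126],
       [ 0.15097391,  0.00407872, -0.98852933,  1.51176726],
       [ 0.        ,  0.        ,  0.        ,  1.        ]])}
wrist {'camera_matrix': array([[370.71591057,   0.        , 324.88281903],
       [  0.        , 370.71591057, 237.13528143],
       [  0.        ,   0.        ,   1.        ]]), 'k1': -0.014614689892227776, 'world_to_cam': array([[-0.43978579,  0.8981008 ,  0.00184869,  0.59911465],
       [ 0.85391534,  0.41750937,  0.31066785, -0.04009968],
       [ 0.2782392 ,  0.13820593, -0.95051674,  0.37923814],
       [ 0.        ,  0.        ,  0.        ,  1.        ]])}
```

View pics/top0.png

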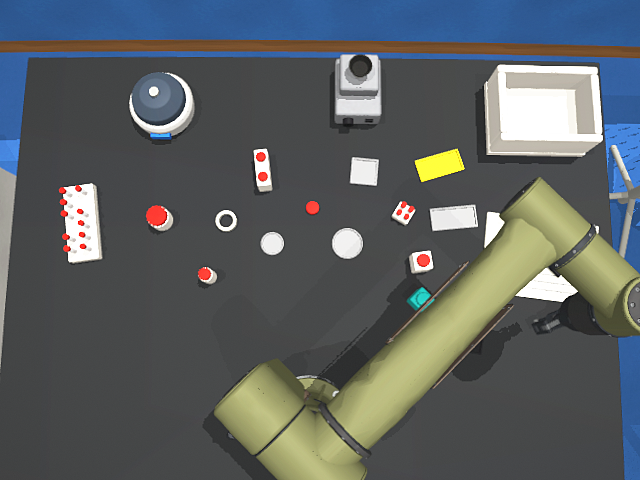

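View pics/scene0.png

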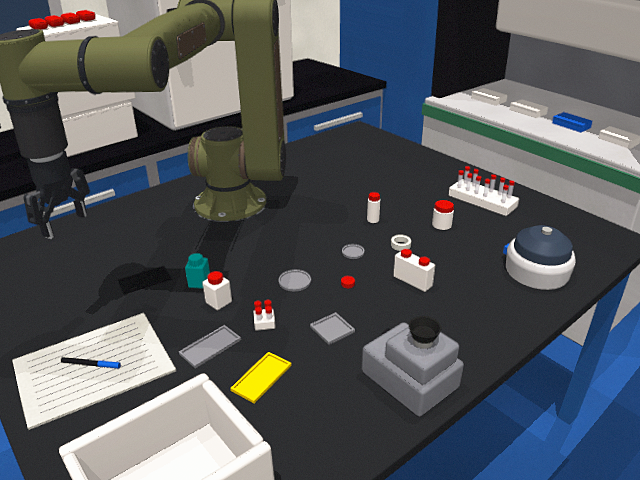

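Top view: pot at (159,217), slim bottle (207,275), square bottle (421,262), pack (262,170). The nests are large round (347,243), small round (272,243), square (364,171) and grey oblong (454,217).

```bash
cat > h.py <<'E'
import numpy as np, cv2
from cell import arm
def cast(p,uv,z):
    uv=np.atleast_2d(np.asarray(uv,float)); K=p["camera_matrix"]
    d=(uv-K[:2,2])/np.array([K[0,0],K[1,1]])   # distorted slopes
    u=d.copy()
    for _ in range(20): u=d/(1+p["k1"]*(u**2).sum(1,keepdims=True))
    T=p["world_to_cam"]; R=T[:3,:3]; c=-R.T@T[:3,3]
    w=np.c_[u,np.ones(len(u))]@R
    return c+w*((z-c[2])/w[:,2])[:,None]
def blobs(mask,minarea=20):
    cs,_=cv2.findContours(mask.astype(np.uint8),cv2.RETR_EXTERNAL,cv2.CHAIN_APPROX_NONE)
    return [c[:,0,:] for c in cs if cv2.contourArea(c)>minarea]
def red(im): 
    b,g,r=[im[...,i].astype(int) for i in range(3)]; return (r>90)&(g<r*.4)&(b<r*.4)
def light(im,t=100):
    h=cv2.cvtColor(im,cv2.COLOR_BGR2HSV); return (h[...,2]>t)&(h[...,1]<60)
def rect(p,c,z):
    w=cast(p,c,z); (x,y),(a,b),an=cv2.minAreaRect((w[:,:2]*1000).astype(np.float32))
    if a<b: a,b,an=b,a,an+90
    return np.round([x,y,a,b,(an+90)%180-90],1)
E
python3 - <<'E'
from h import *
im=cv2.imread("pics/top0.png"); p=arm.camera_params("top")
for n,px,z in(("pot",(159,217),.06),("slim",(207,275),.076),("sq",(421,262),.07),("packA",(262,157),.07),("packB",(262,176),.07)):
    for c in blobs(red(im)):
        m=c.mean(0)
        if np.hypot(*(m-px))<12: print(n,m.round(1),rect(p,c,z))
for n,px in(("potN",(347,243)),("slimN",(272,243)),("sqN",(364,171)),("packN",(454,217))):
    for c in blobs(light(im,90)):
        m=c.mean(0)
        if np.hypot(*(m-px))<12: print(n,m.round(1),rect(p,c,.006))
for n,px,z in(("sq",(421,262),.05),("pack",(262,172),.05)):
    for c in blobs(light(im)|red(im)):
        m=c.mean(0)
        if np.hypot(*(m-px))<15: print(n,rect(p,c,z))
E
```

```text
pot [156.  215.2] [510.7 391.3  53.9  48.1  46.3]
slim [203.9 273.1] [362.6 260.2  31.5  27.4  28.4]
sq [422.8 259.9] [ 402.3 -281.9   29.3   29.   -64.1]
packA [260.2 156.2] [665.7 128.3  23.1  21.2 -89.5]
packB [262.1 176. ] [6.131e+02 1.231e+02 2.090e+01 2.040e+01 5.000e-01]
potN [347. 243.] [ 4.532e+02 -9.610e+01  7.900e+01  7.810e+01  3.000e-01]
slimN [271.6 243. ] [451.2 100.2  60.   57.9 -89.4]
sqN [363.9 171. ] [ 646.9 -140.2   74.1   73.4   -4.8]
packN [453.3 217.3] [ 524.1 -375.2  122.7   62.   -84.1]
sq [ 401.3 -279.7   57.6   52.5  -81.3]
pack [635.5 124.3 114.2  39.5   7. ]
```

>>> step_arm:
  steps:
    - [-3.94,4.535,0,0,0,0,-1]
    - [-3.94,4.535,0,0,0,0,-1]
    - [-3.94,4.535,0,0,0,0,-1]
    - [-3.94,4.535,0,0,0,0,-1]
    - [-3.94,4.535,0,0,0,0,-1]
    - [-3.94,4.535,0,0,0,0,-1]
    - [-3.94,4.535,0,0,0,0,-1]
    - [-3.94,4.535,0,0,0,0,-1]
    - [-3.94,4.535,0,0,0,0,-1]
    - [-3.94,4.535,0,0,0,0,-1]
    - [-3.94,4.535,0,0,0,0,-1]
    - [-3.94,4.535,0,0,0,0,-1]
    - [-3.94,4.535,0,0,0,0,-1]
    - [-3.94,4.535,0,0,0,0,-1]
    - [-3.94,4.535,0,0,0,0,-1]
    - [-3.94,4.535,0,0,0,0,-1]
    - [0,0,0,0,0,0,-1]
    - [0,0,0,0,0,0,-1]
  squeeze: 40

```text
time_s: 2.35
eef_pos: [0.5107, 0.3901, 0.2311]
eef_rot: [-180.0, -0.1, -153.9]
force: [0.6, -1.2, -1.2]
finger_gap: 1.003
gripper_force: 0.0
```

```bash
cat >> h.py <<'E'
def go(x,y,z,yaw=None):
    s=arm.state(); q=s["eef_pos"]; yw=s["eef_rot"][2]; a=np.radians(yw)
    d=np.array([x,y,z])-q
    print("q",s["qpos"].round(1),"tcp",(q*1000).round(1),"rot",s["eef_rot"].round(1),"t",round(s["time_s"],2),"gap",round(s["finger_gap"],3),"gf",round(s["gripper_force"],1))
    out=100*np.array([d[0]*np.cos(a)+d[1]*np.sin(a), d[0]*np.sin(a)-d[1]*np.cos(a), -d[2]])
    print("tool shift cm",out.round(2), "rows>=",round(np.linalg.norm(out)/6.0,1), "" if yaw is None else ("rz",round((yw-yaw+90)%180-90,1)))
def look(name):
    p=arm.camera_params("wrist"); im=arm.grab_frame("wrist"); cv2.imwrite(f"pics/{name}.png",im); return im,p
def near(p,bl,z,xy,r=.03):
    for c in bl:
        R=rect(p,c,z)
        if np.hypot(R[0]/1000-xy[0],R[1]/1000-xy[1])<r: print(c.mean(0).round(0),R)
E
python3 - <<'E'
from h import *
im,p=look("w1"); go(.511,.391,.23)
near(p,blobs(red(im)),.062,(.511,.391),.05)
near(p,blobs(red(im)|light(im)),.045,(.511,.391),.05)
E
```

```text
q [  55.2    8.8   11.8    0.   -93.  -119.1] tcp [510.8 389.6 232.2] rot [-180.     0.  -153.9] t 2.4 gap 1.0 gf 0.0
tool shift cm [-0.08  0.11  0.22] rows>= 0.0 
[325. 215.] [512.  391.   53.5  52.6  58.5]
[325. 211.] [510.6 391.2  67.5  56.9  16.6]
```

View pics/w1.png

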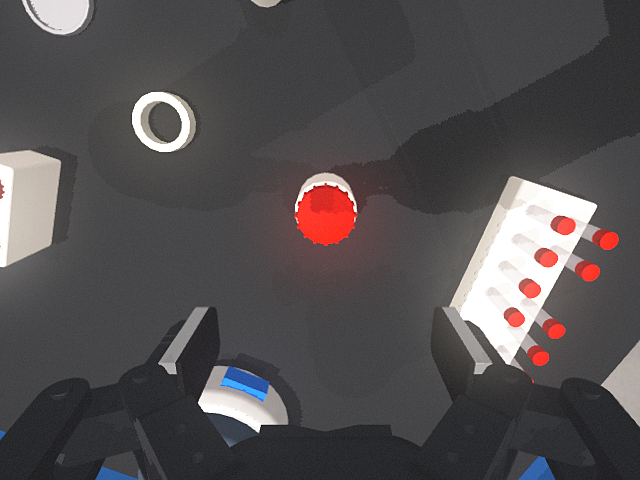

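Pot cap centred at pixel (325,213), measured (0.512, 0.391), which matches the top view. The fingers are clear of the rack. Descending.

>>> step_arm:
  steps:
    - [-0.1,0.1,5,0,0,0,-1]
    - [0,0,5,0,0,0,-1]
    - [0,0,5,0,0,0,-1]
    - [0,0,3,0,0,0,-1]
    - [0,0,1.2,0,0,0,-1]
    - [0,0,0,0,0,0,-1]
    - [0,0,0,0,0,0,1]
    - [0,0,0,0,0,0,1]
    - [0,0,0,0,0,0,1]
    - [0,0,0,0,0,0,1]
    - [0,0,0,0,0,0,1]
    - [0,0,0,0,0,0,1]
  squeeze: 40

```text
time_s: 3.9
eef_pos: [0.5122, 0.3925, 0.0423]
eef_rot: [180.0, 0.2, -153.9]
force: [-1.6, -0.4, 5.6]
finger_gap: 0.636
gripper_force: 42.3
```

```bash
python3 - <<'E'
from h import *
go(.453,-.096,.18)
E
```

```text
q [ 5.520e+01  1.220e+01 -4.300e+00  1.000e-01 -7.330e+01 -1.191e+02] tcp [512.2 392.5  42.3] rot [ 180.     0.2 -153.9] t 3.9 gap 0.636 gf 42.3
tool shift cm [ 26.84 -41.25 -13.77] rows>= 8.5
```

>>> step_arm:
  steps:
    - [0,0,-3,0,0,0,1]
    - [0,0,-5,0,0,0,1]
    - [0,0,-5.8,0,0,0,1]
    - [1.5,-2.3,0,0,0,0,1]
    - [2.7,-4.1,0,0,0,0,1]
    - [2.7,-4.1,0,0,0,0,1]
    - [2.7,-4.1,0,0,0,0,1]
    - [2.7,-4.1,0,0,0,0,1]
    - [2.7,-4.1,0,0,0,0,1]
    - [2.7,-4.1,0,0,0,0,1]
    - [2.7,-4.1,0,0,0,0,1]
    - [2.7,-4.1,0,0,0,0,1]
    - [2.7,-4.1,0,0,0,0,1]
    - [1.5,-2.3,0,0,0,0,1]
    - [0,0,0,0,0,0,1]
    - [0,0,0,0,0,0,1]

```text
time_s: 5.9
eef_pos: [0.4488, -0.1008, 0.1778]
eef_rot: [180.0, 0.0, -153.9]
force: [-0.6, -0.1, 0.1]
finger_gap: 0.63
gripper_force: 42.5
```

```bash
python3 - <<'E'
from h import *
im,p=look("w2"); go(.453,-.096,.043)
near(p,blobs(light(im)),.008,(.453,-.096),.06)
E
```

```text
q [ 12.7 -19.8 -20.4  -0.  -89.4 -76.5] tcp [ 448.9 -100.5  177.8] rot [ 180.     0.  -153.8] t 5.95 gap 0.633 gf 42.5
tool shift cm [-0.57  0.22 13.48] rows>= 2.2 
[325. 252.] [476.9 -87.1 128.6 126.6  26.5]
```

View pics/w2.png

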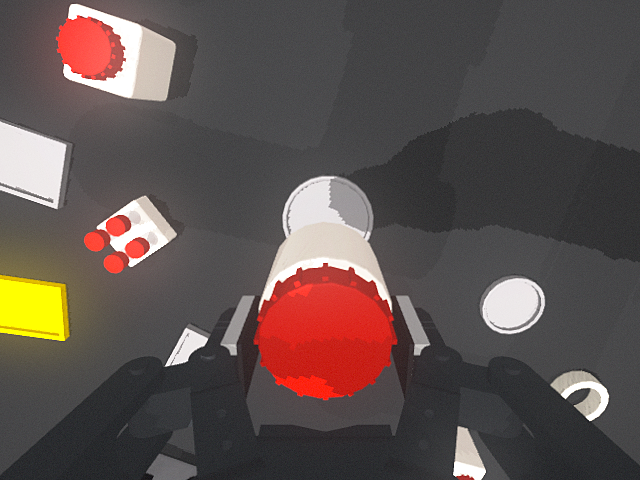

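The pot is upright in the grip at (327,330). The large round nest shows behind it, with its far edge at (328,177) and sides at columns 283 and 373. The small nest is at (513,305).

```bash
python3 - <<'E'
from h import *
p=arm.camera_params("wrist")
print(cast(p,[(328,177),(283,214),(373,214)],.008)*1000)
im=cv2.imread("pics/w2.png")
near(p,blobs(light(im,80)),.007,(.451,.1),.03)
near(p,blobs(red(im)),.07,(.402,-.281),.03)
E
```

```text
[[ 419.39051856 -111.71793231    8.        ]
 [ 465.1741919  -132.49103175    8.        ]
 [ 430.92168315  -62.63593248    8.        ]]
[512. 304.] [451.4  97.8  64.5  59.7  73.8]
[90. 47.] [ 405.1 -284.2   35.5   34.4  -70.1]
```

>>> step_arm:
  steps:
    - [-0.6,0.2,2,0,0,0,1]
    - [0,0,4,0,0,0,1]
    - [0,0,4,0,0,0,1]
    - [0,0,2,0,0,0,1]
    - [0,0,0.8,0,0,0,1]
    - [0,0,0.2,0,0,0,1]
    - [0,0,0.1,0,0,0,1]
    - [0,0,0,0,0,0,1]

```text
time_s: 6.95
eef_pos: [0.4538, -0.0966, 0.0476]
eef_rot: [-180.0, 0.1, -153.9]
force: [0.2, 0.5, -1.6]
finger_gap: 0.63
gripper_force: 42.5
```

```bash
python3 - <<'E'
from h import *
go(.453,-.096,.0455); print(arm.state()["force"])
E
```

```text
q [ 13.  -16.3 -31.5   0.  -74.8 -76.9] tcp [453.8 -96.6  47.6] rot [-1.800e+02  1.000e-01 -1.539e+02] t 6.95 gap 0.63 gf 42.5
tool shift cm [0.04 0.09 0.21] rows>= 0.0 
[ 0.22459604  0.51407005 -1.55285235]
```

>>> step_arm:
  steps:
    - [0,0,0.1,0,0,0,1]
    - [0,0,0.1,0,0,0,1]
    - [0,0,0,0,0,0,1]

```text
time_s: 7.32
eef_pos: [0.4534, -0.0968, 0.0453]
eef_rot: [-180.0, 0.0, -153.9]
force: [-1.8, 0.6, 3.0]
finger_gap: 0.631
gripper_force: 42.8
```

>>> step_arm:
  steps:
    - [0,0,0,0,0,0,0]
    - [0,0,0,0,0,0,-1]
    - [0,0,0,0,0,0,-1]
    - [0,0,0,0,0,0,-1]
    - [0,0,-2,0,0,0,-1]
    - [0,0,-4,0,0,0,-1]
    - [0,0,-4,0,0,0,-1]
    - [0,0,-4,0,0,0,-1]
    - [0,0,-4,0,0,0,-1]
    - [0,0,0,0,0,0,-1]

```text
time_s: 8.57
eef_pos: [0.4546, -0.0969, 0.2284]
eef_rot: [-179.9, 0.3, -153.9]
force: [0.6, -0.3, -1.0]
finger_gap: 0.999
gripper_force: 0.0
```

```bash
python3 - <<'E'
from h import *
go(.362,.260,.23)
im,p=look("w3")
near(p,blobs(red(im)),.064,(.453,-.096),.05)
E
```

```text
q [ 13.  -19.1 -14.7   0.1 -94.1 -76.9] tcp [454.6 -96.9 228.4] rot [-179.9    0.3 -153.9] t 8.57 gap 0.999 gf 0.0
tool shift cm [-7.39 36.12 -0.16] rows>= 6.1 
[326. 212.] [452.6 -96.9  53.5  52.2  16.6]
```

View pics/w3.png

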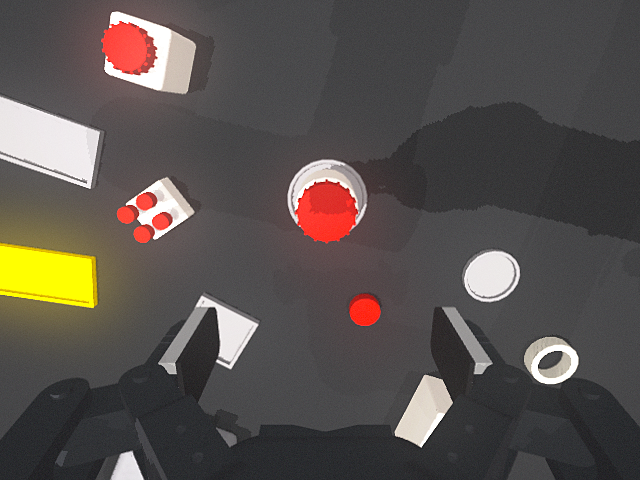

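The pot stands upright in the large nest, with its cap at (327,212) inside the rim at (328,195). Now the slim bottle.

>>> step_arm:
  steps:
    - [-1.05,5.16,0,0,0,0,-1]
    - [-1.05,5.16,0,0,0,0,-1]
    - [-1.05,5.16,0,0,0,0,-1]
    - [-1.05,5.16,0,0,0,0,-1]
    - [-1.05,5.16,0,0,0,0,-1]
    - [-1.05,5.16,0,0,0,0,-1]
    - [-1.05,5.16,0,0,0,0,-1]
    - [0,0,0,0,0,0,-1]
    - [0,0,0,0,0,0,-1]

```text
time_s: 9.75
eef_pos: [0.36, 0.2596, 0.2238]
eef_rot: [-179.9, -0.1, -153.9]
force: [1.3, 0.7, -0.0]
finger_gap: 1.001
gripper_force: 0.0
```

```bash
python3 - <<'E'
from h import *
im,p=look("w4"); go(.362,.260,.051)
near(p,blobs(red(im)),.079,(.362,.26),.05)
near(p,blobs(red(im)|light(im)),.05,(.362,.26),.05)
E
```

```text
q [  62.   -22.2  -17.4   -0.   -94.9 -125.9] tcp [360.3 259.3 224.2] rot [-1.800e+02 -1.000e-01 -1.539e+02] t 9.8 gap 1.005 gf 0.0
tool shift cm [-1.800e-01 -1.000e-02  1.732e+01] rows>= 2.9 
[324. 224.] [363.1 259.8  33.9  31.1  38.7]
```

>>> step_arm:
  steps:
    - [-0.2,0,5,0,0,0,-1]
    - [0,0,5,0,0,0,-1]
    - [0,0,4,0,0,0,-1]
    - [0,0,2.5,0,0,0,-1]
    - [0,0,0.8,0,0,0,-1]
    - [0,0,0,0,0,0,-1]
    - [0,0,0,0,0,0,1]
    - [0,0,0,0,0,0,1]
    - [0,0,0,0,0,0,1]
    - [0,0,0,0,0,0,1]
    - [0,0,0,0,0,0,1]
    - [0,0,0,0,0,0,1]
    - [0,0,0,0,0,0,1]
  squeeze: 35

```text
time_s: 11.42
eef_pos: [0.3624, 0.2611, 0.0526]
eef_rot: [180.0, 0.1, -153.9]
force: [-0.1, -1.0, 5.4]
finger_gap: 0.404
gripper_force: 34.9
```

```bash
python3 - <<'E'
from h import *
go(.4515,.099,.18)
E
```

```text
q [  61.9  -19.7  -33.5    0.   -76.1 -125.8] tcp [362.4 261.1  52.6] rot [ 1.800e+02  1.000e-01 -1.539e+02] t 11.43 gap 0.404 gf 34.9
tool shift cm [ -0.86 -18.48 -12.74] rows>= 3.7
```

>>> step_arm:
  steps:
    - [0,0,-3,0,0,0,1]
    - [0,0,-5,0,0,0,1]
    - [0,0,-4.7,0,0,0,1]
    - [-0.16,-2.2,0,0,0,0,1]
    - [-0.18,-4,0,0,0,0,1]
    - [-0.18,-4,0,0,0,0,1]
    - [-0.18,-4,0,0,0,0,1]
    - [-0.16,-3,0,0,0,0,1]
    - [0,-1.3,0,0,0,0,1]
    - [0,0,0,0,0,0,1]
    - [0,0,0,0,0,0,1]

```text
time_s: 12.8
eef_pos: [0.4509, 0.0991, 0.1785]
eef_rot: [180.0, -0.0, -153.8]
force: [-0.4, -0.4, -0.5]
finger_gap: 0.405
gripper_force: 35.2
```

```bash
python3 - <<'E'
from h import *
im,p=look("w5"); go(.4515,.099,.0556)
E
```

```text
q [  37.6  -19.5  -20.1   -0.   -89.4 -101.4] tcp [450.9  99.2 178.6] rot [ 180.    -0.  -153.8] t 12.85 gap 0.401 gf 35.2
tool shift cm [-0.04 -0.04 12.3 ] rows>= 2.1
```

View pics/w5.png

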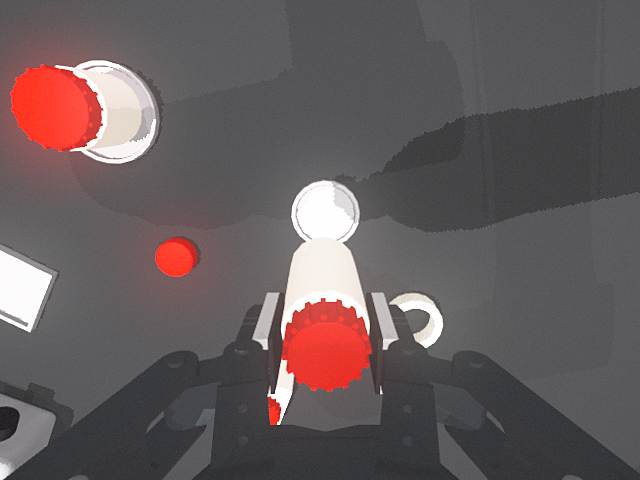

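The slim bottle is held upright at (328,345). The small nest is centred at (325,213).

```bash
python3 - <<'E'
from h import *
p=arm.camera_params("wrist"); print(cast(p,[(325,213),(326,181),(292,213),(360,213)],.008)*1000)
E
```

```text
[[450.56393089  99.47183653   8.        ]
 [425.24990703  87.98011929   8.        ]
 [463.15029993  73.81825308   8.        ]
 [437.20803259 126.68149858   8.        ]]
```

>>> step_arm:
  steps:
    - [0,0,3,0,0,0,1]
    - [0,0,4,0,0,0,1]
    - [0,0,3.3,0,0,0,1]
    - [0,0,1.0,0,0,0,1]
    - [0,0,0.4,0,0,0,1]
    - [0,0,0.2,0,0,0,1]
    - [0,0,0,0,0,0,1]
    - [0,0,0,0,0,0,1]

```text
time_s: 13.85
eef_pos: [0.4516, 0.0987, 0.0605]
eef_rot: [180.0, 0.1, -153.9]
force: [0.2, -0.4, -0.5]
finger_gap: 0.4
gripper_force: 35.2
```

>>> step_arm:
  steps:
    - [0,0,0.2,0,0,0,1]
    - [0,0,0.1,0,0,0,1]
    - [0,0,0.1,0,0,0,1]
    - [0,0,0,0,0,0,1]

```text
time_s: 14.35
eef_pos: [0.4512, 0.0985, 0.0558]
eef_rot: [180.0, -0.0, -153.9]
force: [0.2, -0.0, -0.7]
finger_gap: 0.402
gripper_force: 35.3
```

>>> step_arm:
  steps:
    - [0,0,0.1,0,0,0,1]
    - [0,0,0,0,0,0,1]

```text
time_s: 14.6
eef_pos: [0.4516, 0.0986, 0.0556]
eef_rot: [-180.0, 0.1, -153.9]
force: [-0.2, 0.1, 5.5]
finger_gap: 0.405
gripper_force: 35.7
```

>>> step_arm:
  steps:
    - [0,0,0,0,0,0,-0.3]
    - [0,0,0,0,0,0,-1]
    - [0,0,0,0,0,0,-1]
    - [0,0,0,0,0,0,-1]
    - [0,0,0,0,0,0,-1]
    - [0,0,-2,0,0,0,-1]
    - [0,0,-5,0,0,0,-1]
    - [0,0,-5,0,0,0,-1]
    - [0,0,-5,0,0,0,-1]
    - [3.0,-4.6,0,0,0,0,-1]
    - [3.0,-4.6,0,0,0,0,-1]
    - [3.0,-4.6,0,0,0,0,-1]
    - [3.0,-4.6,0,0,0,0,-1]
    - [3.0,-4.6,0,0,0,0,-1]
    - [3.0,-4.6,0,0,0,0,-1]
    - [3.0,-4.6,0,0,0,0,-1]
    - [0,0,0,0,0,0,-1]
    - [0,0,0,0,0,0,-1]

```text
time_s: 16.85
eef_pos: [0.4043, -0.2831, 0.2246]
eef_rot: [180.0, -0.0, -153.9]
force: [-0.1, -0.1, 0.3]
finger_gap: 0.998
gripper_force: 0.0
```

```bash
python3 - <<'E'
from h import *
im,p=look("w6"); go(.403,-.283,.23)
near(p,blobs(red(im)),.073,(.403,-.283),.05)
near(p,blobs(red(im)|light(im)),.062,(.403,-.283),.05)
E
```

```text
q [-11.5 -14.2 -11.1  -0.  -93.1 -52.4] tcp [ 404.5 -282.6  224.7] rot [ 180.     0.  -153.9] t 16.9 gap 0.998 gf 0.0
tool shift cm [ 0.16  0.03 -0.53] rows>= 0.1 
[326. 219.] [ 403.7 -281.5   34.9   34.4   64.1]
[326. 211.] [ 399.3 -282.9   53.6   45.8    8.7]
```

View pics/w6.png

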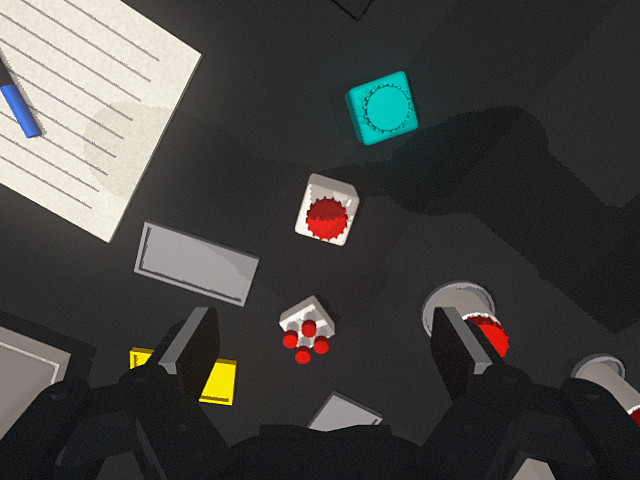

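The slim bottle stands in its nest. The square bottle's cap is at (327,219); its yaw needs a closer look.

```bash
python3 - <<'E'
import cv2
im=cv2.imread("pics/w6.png")[165:255,280:370]
cv2.imwrite("pics/w6c.png",cv2.resize(im,None,fx=6,fy=6,interpolation=cv2.INTER_CUBIC))
E
```

```text
(no output)
```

View pics/w6c.png

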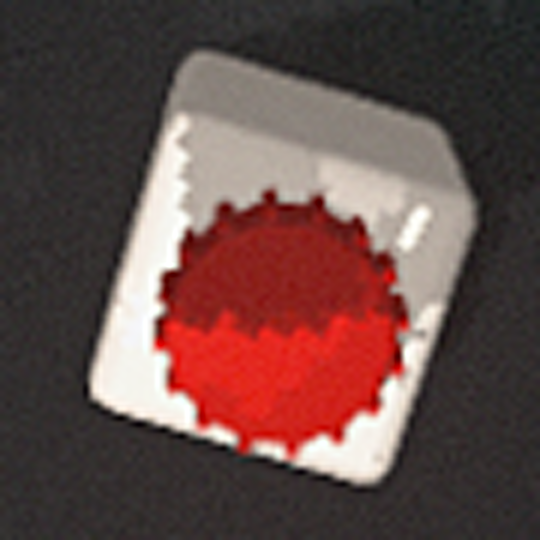

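Crop: the top face has corners at about (175,110), (475,200), (385,487) and (92,400), turned about 17° in the picture.

```bash
python3 - <<'E'
from h import *
p=arm.camera_params("wrist")
c=np.array([(175,110),(475,200),(387,490),(90,400)])/6+[280,165]
w=cast(p,c,.062)*1000; print(w.round(1), w.mean(0))
for i in range(4):
    d=w[(i+1)%4]-w[i]; print(np.linalg.norm(d), np.degrees(np.arctan2(d[1],d[0]))%90)
im=cv2.imread("pics/top0.png"); p=arm.camera_params("top")
near(p,blobs(light(im,90)),.008,(.647,-.140)); near(p,blobs(light(im,90)),.008,(.524,-.375))
E
```

```text
[[ 385.6 -306.    62. ]
 [ 378.6 -263.2   62. ]
 [ 422.1 -254.8   62. ]
 [ 428.6 -299.1   62. ]] [ 403.70684321 -280.77188493   62.        ]
43.37401008537995 9.27481041633078
44.27354557495481 11.022854779810135
44.81677127975861 8.369889556674323
43.54522842260272 9.1608195961266
[364. 171.] [ 646.3 -140.1   74.    73.3   -4.8]
[453. 217.] [ 523.7 -374.8  122.5   62.   -84.1]
```

>>> step_arm:
  steps:
    - [0,0.2,0,0,0,8.4,-1]
    - [0,0,0,0,0,8.4,-1]
    - [0,0,5,0,0,0,-1]
    - [0,0,5,0,0,0,-1]
    - [0,0,4.5,0,0,0,-1]
    - [0,0,2.6,0,0,0,-1]
    - [0,0,0.8,0,0,0,-1]
    - [0,0,0,0,0,0,-1]
    - [0,0,0,0,0,0,1]
    - [0,0,0,0,0,0,1]
    - [0,0,0,0,0,0,1]
    - [0,0,0,0,0,0,1]
    - [0,0,0,0,0,0,1]
    - [0,0,0,0,0,0,1]
  squeeze: 45

```text
time_s: 18.65
eef_pos: [0.4043, -0.2817, 0.047]
eef_rot: [-179.9, 0.1, -170.7]
force: [0.7, -0.1, 6.3]
finger_gap: 0.523
gripper_force: 46.9
```

```bash
python3 - <<'E'
from h import *
go(.6465,-.140,.18,-184.8)
E
```

```text
q [-11.3 -11.4 -27.5   0.  -73.8 -69.4] tcp [ 404.3 -281.7   47. ] rot [-1.799e+02  1.000e-01 -1.707e+02] t 18.65 gap 0.523 gf 46.9
tool shift cm [-26.2   10.05 -13.3 ] rows>= 5.2 ('rz', np.float64(14.1))
```

>>> step_arm:
  steps:
    - [0,0,-3,0,0,0,1]
    - [0,0,-5,0,0,0,1]
    - [0,0,-5.3,0,0,0,1]
    - [-2.2,0.85,0,0,0,0,1]
    - [-4,1.5,0,0,0,0,1]
    - [-5,1.9,0,0,0,0,1]
    - [-5,1.9,0,0,0,0,1]
    - [-5,1.9,0,0,0,0,1]
    - [-3,1.2,0,0,0,0,1]
    - [-2,0.8,0,0,0,4,1]
    - [0,0,0,0,0,6,1]
    - [0,0,0,0,0,4.1,1]
    - [0,0,0,0,0,0,1]
    - [0,0,0,0,0,0,1]

```text
time_s: 20.4
eef_pos: [0.6456, -0.1395, 0.1778]
eef_rot: [180.0, -0.1, 175.3]
force: [-0.3, 0.4, -0.8]
finger_gap: 0.525
gripper_force: 46.3
```

```bash
python3 - <<'E'
from h import *
im,p=look("w7"); go(.6465,-.140,.05,-184.8)
E
```

```text
q [  5.1  11.5   9.3  -0.  -87.8 -99.8] tcp [ 645.6 -139.6  178.1] rot [ 1.800e+02 -1.000e-01  1.753e+02] t 20.45 gap 0.526 gf 46.3
tool shift cm [-0.09 -0.04 12.81] rows>= 2.1 ('rz', np.float64(0.1))
```

View pics/w7.png

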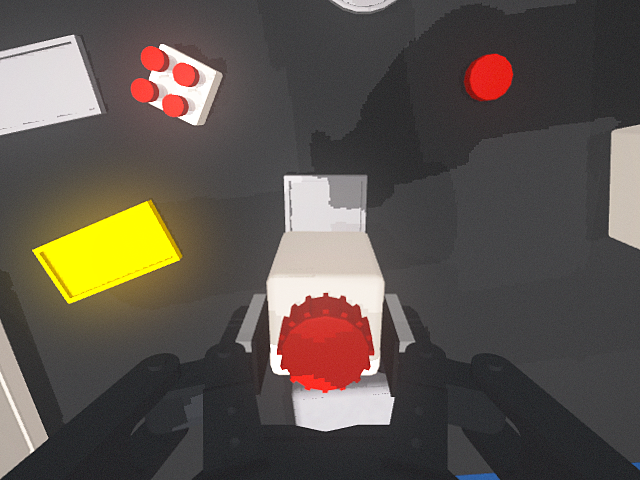

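The square nest shows behind the bottle, its far edge running from (285,175) to (367,175): it is square to the gripper and centred on the bottle at column 326.

```bash
python3 - <<'E'
from h import *
p=arm.camera_params("wrist"); w=cast(p,[(285,175),(367,175)],.008)*1000; print(w, w.mean(0)+35*np.array([np.cos(np.radians(-4.8)),np.sin(np.radians(-4.8)),0]))
E
```

```text
[[ 609.66476489 -170.07513765    8.        ]
 [ 615.34623647 -101.63884763    8.        ]] [ 647.38275075 -138.78571716    8.        ]
```

>>> step_arm:
  steps:
    - [-0.1,0,3,0,0,0,1]
    - [0,0,4,0,0,0,1]
    - [0,0,3.6,0,0,0,1]
    - [0,0,1.2,0,0,0,1]
    - [0,0,0.5,0,0,0,1]
    - [0,0,0.2,0,0,0,1]
    - [0,0,0,0,0,0,1]
    - [0,0,0,0,0,0,1]

```text
time_s: 21.45
eef_pos: [0.6473, -0.1398, 0.0548]
eef_rot: [180.0, 0.1, 175.2]
force: [0.6, 0.4, -1.6]
finger_gap: 0.522
gripper_force: 46.3
```

>>> step_arm:
  steps:
    - [0,0,0.2,0,0,0,1]
    - [0,0,0.1,0,0,0,1]
    - [0,0,0.1,0,0,0,1]
    - [0,0,0,0,0,0,1]

```text
time_s: 21.95
eef_pos: [0.6469, -0.1398, 0.0501]
eef_rot: [-180.0, 0.0, 175.2]
force: [-0.7, 0.6, 1.7]
finger_gap: 0.526
gripper_force: 46.6
```

>>> step_arm:
  steps:
    - [0,0,0.1,0,0,0,1]
    - [0,0,0,0,0,0,1]

```text
time_s: 22.2
eef_pos: [0.647, -0.1399, 0.0501]
eef_rot: [-180.0, 0.1, 175.2]
force: [-2.7, 1.6, 4.9]
finger_gap: 0.524
gripper_force: 47.1
```

>>> step_arm:
  steps:
    - [0,0,0,0,0,0,-0.3]
    - [0,0,0,0,0,0,-1]
    - [0,0,0,0,0,0,-1]
    - [0,0,0,0,0,0,-1]
    - [0,0,0,0,0,0,-1]
    - [0,0,-2,0,0,0,-1]
    - [0,0,-5,0,0,0,-1]
    - [0,0,-5,0,0,0,-1]
    - [0,0,-5.6,0,0,0,-1]
    - [0.6,5.27,0,0,0,0,-1]
    - [0.6,5.27,0,0,0,0,-1]
    - [0.6,5.27,0,0,0,0,-1]
    - [0.6,5.27,0,0,0,0,-1]
    - [0.6,5.27,0,0,0,0,-1]
    - [0,0,0,0,0,-5.4,-1]
    - [0,0,0,0,0,-5.4,-1]
    - [0,0,0,0,0,0,-1]
    - [0,0,0,0,0,0,-1]

```text
time_s: 24.45
eef_pos: [0.639, 0.1251, 0.2257]
eef_rot: [180.0, 0.1, -174.1]
force: [-0.4, -0.4, 0.8]
finger_gap: 1.0
gripper_force: 0.0
```

```bash
python3 - <<'E'
from h import *
im,p=look("w8"); go(.637,.125,.046)
near(p,blobs(red(im)),.073,(.637,.125),.06)
E
```

```text
q [  28.6   10.    12.5    0.   -92.5 -112.7] tcp [638.9 125.1 225.5] rot [ 180.     0.  -174.1] t 24.5 gap 1.003 gf 0.0
tool shift cm [1.900e-01 1.000e-02 1.795e+01] rows>= 3.0 
[325. 256.] [670.8 128.7  24.9  15.6  85.1]
[326. 189.] [613.1 123.1  25.8  24.8   5.9]
```

View pics/w8.png

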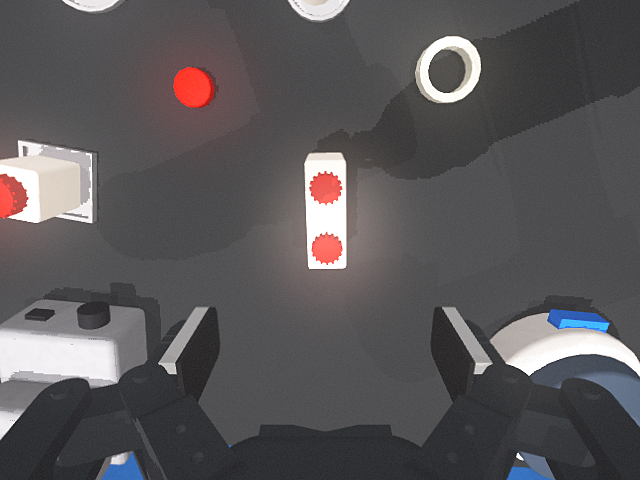

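Pack caps are at (326,188) and (327,249), on the gripper's axis and aligned with it. The square bottle sits in its nest at the left. Grasping the pack.

>>> step_arm:
  steps:
    - [0.1,0,5,0,0,0,-1]
    - [0,0,5,0,0,0,-1]
    - [0,0,4.5,0,0,0,-1]
    - [0,0,2.6,0,0,0,-1]
    - [0,0,0.8,0,0,0,-1]
    - [0,0,0,0,0,0,-1]
    - [0,0,0,0,0,0,1]
    - [0,0,0,0,0,0,1]
    - [0,0,0,0,0,0,1]
    - [0,0,0,0,0,0,1]
    - [0,0,0,0,0,0,1]
    - [0,0,0,0,0,0,1]
    - [0,0,0,0,0,0,1]
  squeeze: 60

```text
time_s: 26.12
eef_pos: [0.6384, 0.1255, 0.0469]
eef_rot: [180.0, 0.1, -174.0]
force: [-1.1, 1.4, 5.4]
finger_gap: 0.386
gripper_force: 60.6
```

```bash
python3 - <<'E'
from h import *
go(.524,-.375,.19,-84.1)
E
```

```text
q [  28.7   12.9   -3.     0.   -74.1 -112.7] tcp [638.4 125.5  46.9] rot [ 1.80e+02  1.00e-01 -1.74e+02] t 26.12 gap 0.386 gf 60.6
tool shift cm [ 16.64 -48.57 -14.31] rows>= 8.9 ('rz', np.float64(-89.9))
```

>>> step_arm:
  steps:
    - [0,0,-3,0,0,0,1]
    - [0,0,-5,0,0,0,1]
    - [0,0,-6,0,0,0,1]
    - [0.85,-2.5,0,0,0,0,1]
    - [1.4,-4,0,0,0,0,1]
    - [1.7,-5,0,0,0,0,1]
    - [1.7,-5,0,0,0,0,1]
    - [1.7,-5,0,0,0,0,1]
    - [1.7,-5,0,0,0,0,1]
    - [1.7,-5,0,0,0,0,1]
    - [1.7,-5,0,0,0,0,1]
    - [1.7,-5,0,0,0,0,1]
    - [1.4,-4,0,0,0,0,1]
    - [1.1,-3,0,0,0,0,1]
    - [0,0,0,0,0,0,1]

```text
time_s: 28.0
eef_pos: [0.5212, -0.3763, 0.1831]
eef_rot: [179.9, -0.2, -174.2]
force: [0.4, 0.1, -1.3]
finger_gap: 0.386
gripper_force: 60.0
```

>>> step_arm:
  steps:
    - [0,0,0,0,0,-5,1]
    - [0,0,0,0,0,-9,1]
    - [0,0,0,0,0,-9,1]
    - [0,0,0,0,0,-9,1]
    - [0,0,0,0,0,-9,1]
    - [0,0,0,0,0,-9,1]
    - [0,0,0,0,0,-9,1]
    - [0,0,0,0,0,-9,1]
    - [0,0,0,0,0,-9,1]
    - [0,0,0,0,0,-8,1]
    - [0,0,0,0,0,-5,1]
    - [0,0,0,0,0,0,1]
    - [0,0,0,0,0,0,1]

```text
time_s: 29.62
eef_pos: [0.523, -0.3741, 0.1851]
eef_rot: [180.0, 0.0, -84.1]
force: [0.5, 0.7, -0.8]
finger_gap: 0.382
gripper_force: 59.9
```

```bash
python3 - <<'E'
from h import *
im,p=look("w9"); go(.524,-.375,.05,-84.1)
E
```

```text
q [-17.8   8.9   7.   -0.  -88.2  23.8] tcp [ 523.  -374.2  185.3] rot [180.    0.  -84.1] t 29.68 gap 0.381 gf 59.9
tool shift cm [ 0.09 -0.09 13.53] rows>= 2.3 ('rz', np.float64(0.0))
```

View pics/w9.png

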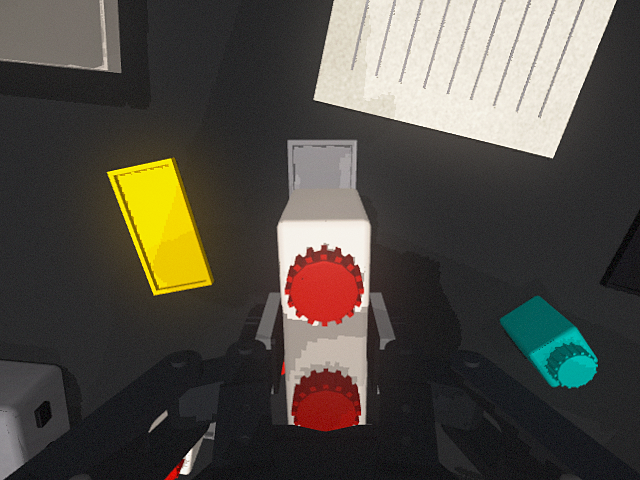

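The pack is aligned with the grey oblong nest, whose far edge runs from (288,140) to (357,140).

```bash
python3 - <<'E'
from h import *
p=arm.camera_params("wrist"); w=cast(p,[(288,140),(357,140)],.008)*1000; a=np.radians(95.9)
m=w.mean(0)+60*np.array([np.cos(a),np.sin(a),0]); print(w,m); go(m[0]/1000,m[1]/1000,.05)
E
```

```text
[[ 559.35474654 -431.31684825    8.        ]
 [ 502.20823154 -437.23881273    8.        ]] [ 524.61393683 -374.59566146    8.        ]
q [-17.8   8.9   7.   -0.  -88.2  23.8] tcp [ 523.  -374.2  185.3] rot [180.    0.  -84.1] t 29.68 gap 0.381 gf 59.9
tool shift cm [ 0.05 -0.15 13.53] rows>= 2.3
```

>>> step_arm:
  steps:
    - [0,0,3,0,0,0,1]
    - [0,0,4,0,0,0,1]
    - [0,0,3.6,0,0,0,1]
    - [0,0,0.4,0,0,0,1]
    - [0,0,0,0,0,0,1]

```text
time_s: 30.3
eef_pos: [0.5235, -0.375, 0.0771]
eef_rot: [-180.0, -0.1, -84.0]
force: [0.1, -0.5, -0.3]
finger_gap: 0.381
gripper_force: 59.9
```

>>> step_arm:
  steps:
    - [0,-0.1,1.4,0,0,0,1]
    - [0,0,0.7,0,0,0,1]
    - [0,0,0.2,0,0,0,1]
    - [0,0,0.1,0,0,0,1]
    - [0,0,0,0,0,0,1]

```text
time_s: 30.92
eef_pos: [0.5242, -0.3745, 0.052]
eef_rot: [-180.0, -0.0, -84.0]
force: [0.7, -0.5, -2.1]
finger_gap: 0.384
gripper_force: 60.0
```

>>> step_arm:
  steps:
    - [0,0,0.1,0,0,0,1]
    - [0,0,0.1,0,0,0,1]
    - [0,0,0,0,0,0,1]

```text
time_s: 31.3
eef_pos: [0.5242, -0.3746, 0.0499]
eef_rot: [-180.0, -0.0, -84.0]
force: [0.7, -0.6, -1.5]
finger_gap: 0.384
gripper_force: 60.0
```

>>> step_arm:
  steps:
    - [0,0,0.1,0,0,0,1]
    - [0,0,0,0,0,0,1]

```text
time_s: 31.55
eef_pos: [0.5242, -0.3746, 0.0499]
eef_rot: [-180.0, -0.0, -84.0]
force: [-2.7, 2.1, 5.2]
finger_gap: 0.378
gripper_force: 60.8
```

Contact. Release, lift and move aside, then check everything from above.

>>> step_arm:
  steps:
    - [0,0,0,0,0,0,-0.3]
    - [0,0,0,0,0,0,-1]
    - [0,0,0,0,0,0,-1]
    - [0,0,0,0,0,0,-1]
    - [0,0,0,0,0,0,-1]
    - [0,0,-2,0,0,0,-1]
    - [0,0,-5,0,0,0,-1]
    - [0,0,-5,0,0,0,-1]
    - [0,0,-5,0,0,0,-1]
    - [4,3,0,0,0,0,-1]
    - [4,3,0,0,0,0,-1]
    - [4,3,0,0,0,0,-1]
    - [4,3,0,0,0,0,-1]
    - [0,0,0,0,0,0,-1]
    - [0,0,0,0,0,0,-1]

```text
time_s: 33.42
eef_pos: [0.4215, -0.5463, 0.2199]
eef_rot: [-180.0, -0.0, -84.0]
force: [0.2, 0.0, -0.2]
finger_gap: 1.002
gripper_force: 0.0
```

```bash
python3 - <<'E'
from h import *
a=arm.grab_frame("top")[130:330,180:560]; b=arm.grab_frame("scene")[180:400,150:450]
cv2.imwrite("pics/end.png",np.vstack([cv2.resize(a,(570,300),interpolation=cv2.INTER_CUBIC),cv2.resize(b,(570,300*220//200-30),interpolation=cv2.INTER_CUBIC)]))
E
```

```text
(no output)
```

View pics/end.png

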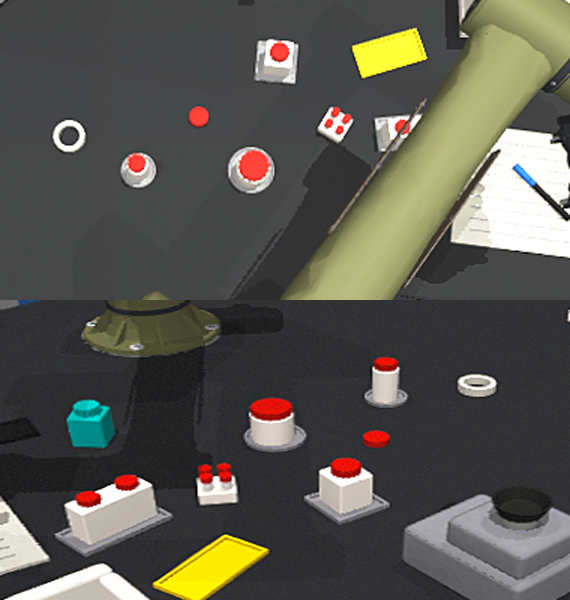

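All four stand upright inside their nests: pack at (110,510), pot (272,425), square (346,488) and slim (386,382) in the lower view. The gripper is clear.

```bash
python3 -c "
from cell import arm
print(arm.sign_off())"
```

```text
the job is handed in; nothing more can be done
None
```

All four containers are upright inside the rims of their own nests, as the final top and scene views show, and the job was handed in at about 34 s of the 115 s allowed.

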